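# Sweep three spacers into the parts bay

### The arm

A 6-joint arm with a two-finger parallel gripper is mounted at the origin on the work surface. World frame = base frame: x ahead of the robot, y to its left, z up, the work surface at z = 0. Lengths are in m, angles in rad, forces in N, time in s.
With the tool pointing down it reaches from about 0.275 to 0.975 m from the base axis. Payload 8.4 kg.
Tool frame: the origin (TCP) lies midway between the tips of the shut fingers; the grasp point (between the pads) lies 19 mm behind it (bot.hold_point_z is the distance from the TCP to the grasp point, in m); z points along the fingers, y is the line along which they close (so a half turn about z gives the same grasp; the last joint's range is limited). The gripper opens to 92 mm and grips with 3 to 60 N. Pads are 20 mm wide; open, the fingers measure 128 mm over their backs; the gripper's body (75 mm by 189 mm) begins 69 mm behind the grasp point.
Start: joints at [-1.308, 0.353, 1.633, -0, 1.155, -0.002], TCP at [0.164, -0.603, 0.215] pointing down, gripper open.
Joint ranges: [-2.63, 2.63], [-0.92, 2.1], [0.06, 2.66], [-1.3, 4.44], [0, 2.69], [-3.02, 3.02]. Speed limits (rad/s): [2.22, 2.22, 2.79, 3.14, 3.14, 3.14].

### API

Orientations are given as a rotation vector (axis times angle).
In Python, from station import status, eyes, bot gives the robot as it stands.
- The arm moves only by the tool servo_tool, never from a script. Its argument "plan" is a list that holds one entry, the list of rows, each a list of 6 numbers: the shift along the tool's x, y, z in mm, then the turn, a rotation vector about the tool's x, y, z in rad. A call has exactly 10 rows; each row shifts and turns the commanded pose from where the row before left it, along the tool's axes as they then stand; what a row does not reach is not made up. A row lasts 1/8 s, in which the tool goes at most 62.5 mm and 10.7 degrees, less where a joint would pass 70% of its speed; a pose out of reach is approached as far as the arm can. A call is refused whole if a number of a shift passes 62.5 or a number of a turn 0.188, either way. A call with a gripper value outside its range is refused whole. "hand" is the opening, from 0 (shut) to 1 (fully open), set as the call begins (left out, the last holds). The fingers move at their own pace and stop on an object; "newtons" is the grip in N (left out, the last holds). Time passes only in rows, so rows that do not move let the fingers close, or fill a call up. It gives the time, the measured TCP pose, the force, the opening and the grip force at its end, in the units of the state.
- status.sense(): the state, without advancing time (a new reading comes with each control period).
- eyes.snapshot(name): name is "scene" or "top"; returns (picture, depth): 384x512x3 uint8, red, green, blue; 384x512 float32, m along the optical axis (not along the pixel's ray), 0 where there is no reading.
- eyes.camera_model(name): a dict with "K" (3x3 intrinsics, pixels), "k1" (the pictures are not rectified: a ray, as slopes to the right and down, at radius r is drawn at 1 + k1 r^2 times it, then the intrinsics apply), "extrinsics" (4x4, takes a point from camera to world coordinates). Camera axes: x right, y down, z forward; pixel columns grow to the right and rows downward; lengths in m; the calibration is good to about 2 mm. A picture is of the moment at which its call begins. camera_model takes no time and is no camera call.
- bot.close_job(): hands the job in; it is judged then, once.
The state is a dict: "time_s": time; "joint_positions": joint angles; "qd": joint speeds; "effort": joint torques, N m; "eef_pos": TCP position; "orientation": TCP orientation; "wrist_force": force on the tool from outside, world axes, zero at the start; "torque": the same for the moment, N m; "width": opening from 0.0 (shut) to 1.0 (fully open); "grip_force": force on a finger pad.
Only numpy, scipy, OpenCV 4.12 (cv2) and the standard library are available. Lean on these libraries where they do the work, as an engineer would, in place of code of your own. Each camera call takes 0.05 s, during which the arm holds its last target. There are 200 camera calls.

### The job

Pick up the aluminium straightedge by its upright black grip and gather the three loose round spacers along its edge, then push all three as one group through the open side of the U-shaped parts bay until they lie completely inside it. Move the spacers with the straightedge only, not with the gripper, then let go of it and leave it standing upright on the board.

Things in the scene. Friction and masses are not known exactly. Their poses are not given: they have to be found in the camera images.
- straightedge_grip (a point): loose straightedge (0.34 kg): aluminium bar 190 mm long (x), 24 thick (y), 22 high, standing on the board (height 0), long sides alike; in its middle a black upright grip block, 44 mm along x, 20 along y, top 86 mm above the board. This point: centre line of the block, 62 mm above the underside; z up. Grasp across the 20 mm. A flat bar without grip is not it
- bay: fixed U of aluminium fences 12 mm thick, 24 high, no floor, open at its -y side (robot's right). Origin on the board at the middle of the mouth; +y leads straight in. Inside x -115 to 115 mm, y 0 (mouth) to 110 (back fence). The strip before it, 115 mm either side of the middle line and 230 mm long, holds only the spacers; square blocks and a nut beside it are not part of the job
- spacer_a: loose round aluminium spacer, a plain disc 32 mm in diameter and 20 mm high with a dark bore (only painted on), lying flat on the board some 60 to 170 mm in front of the bay's mouth; origin at the centre of its underside, z up; its yaw means nothing
- spacer_b: loose round aluminium spacer, a plain disc 32 mm in diameter and 20 mm high with a dark bore (only painted on), lying flat on the board some 60 to 170 mm in front of the bay's mouth; origin at the centre of its underside, z up; its yaw means nothing
- spacer_c: loose round aluminium spacer, a plain disc 32 mm in diameter and 20 mm high with a dark bore (only painted on), lying flat on the board some 60 to 170 mm in front of the bay's mouth; origin at the centre of its underside, z up; its yaw means nothing

How it is judged:
By the outcome, as a careful person would: the job done as asked, in the order asked, and still so for the second after the job is handed in, with the robot touching nothing.
It also fails if it takes over 42 s, if anything falls off the work surface, if the arm or the gripper's body presses on something with over 40 N, if the wrist force passes 120 N, or if a joint passes its speed limit or range.

## Working session

There is one attempt and no reset: what is moved stays moved. The work goes in short steps, Python scripts to look and compute and a tool call to move; the robot and the scene stay as the last step left them, time stands still between calls to the robot, and variables do not carry over. Pictures are saved under pics/ and viewed, at most 10 in all, crops included, and the job is handed in when it is done.

Besides the shell and the picture viewer there is one more tool, called after "Call:" as name([rows], argument=value, ...), one row to a line, values as JSON. servo_tool: Moves the arm, as the interface text tells. Its arguments: {"type":"object","properties":{"plan":{"type":"array","items":{"type":"array","items":{"type":"array","items":{"type":"number"}}}},"hand":{"type":"number"},"newtons":{"type":"number"}},"required":["plan"]}

```bash
mkdir -p pics; ls
python3 - <<'E'
from station import status, eyes, bot
import cv2,numpy as np
print(status.sense()); print(bot.hold_point_z)
for n in("top","scene"):
    p,d=eyes.snapshot(n); cv2.imwrite(f"pics/{n}0.png",p[...,::-1]); np.save(f"pics/{n}0.npy",d)
    print(n,eyes.camera_model(n))
E
```

```text
pics
{'time_s': 0.0, 'joint_positions': array([-1.30837136e+00,  3.53658505e-01,  1.63412224e+00,  1.66896450e-05,
        1.15521535e+00, -2.40901305e-03]), 'qd': array([ 0.00054523, -0.00196531,  0.00066679, -0.00037154, -0.00120364,
        0.00111773]), 'effort': array([-3.73182793e-04, -5.93847620e+01, -3.34215832e+01,  6.97094039e-02,
        2.35840440e-02, -1.05696577e-04]), 'eef_pos': array([ 0.16346371, -0.60272865,  0.21386232]), 'orientation': array([-3.11271013e+00, -4.14591105e-01,  2.61908045e-04]), 'wrist_force': array([ 0.05645174,  0.23745525, -0.35007346]), 'torque': array([-0.03044783, -0.02248231, -0.05439404]), 'grip_force': 0.0, 'width': 0.996171400605343}
0.0187
top {'K': array([[352.76763674,   0.        , 263.16027135],
       [  0.        , 352.76763674, 187.30097242],
       [  0.        ,   0.        ,   1.        ]]), 'k1': -0.09966454063666101, 'extrinsics': array([[ 0.02418894, -0.99285464,  0.11685275,  0.47565336],
       [-0.99947347, -0.02654603, -0.01865722,  0.00851106],
       [ 0.02162588, -0.11633992, -0.99297399,  0.73986909],
       [ 0.        ,  0.        ,  0.        ,  1.        ]])}
scene {'K': array([[499.22066256,   0.        , 260.32298671],
       [  0.        , 499.22066256, 181.85502173],
       [  0.        ,   0.        ,   1.        ]]), 'k1': -0.1412933815679179, 'extrinsics': array([[-0.87453955,  0.37480941, -0.30773118,  0.82445162],
       [ 0.48479338,  0.69202678, -0.53485916,  0.4704282 ],
       [ 0.01248798, -0.61694153, -0.78690991,  0.77762869],
       [ 0.        ,  0.        ,  0.        ,  1.        ]])}
```

View pics/top0.png

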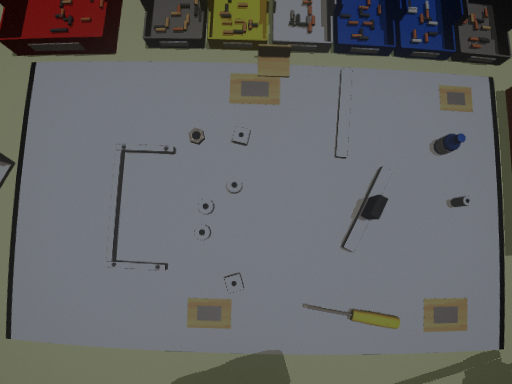

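View pics/scene0.png

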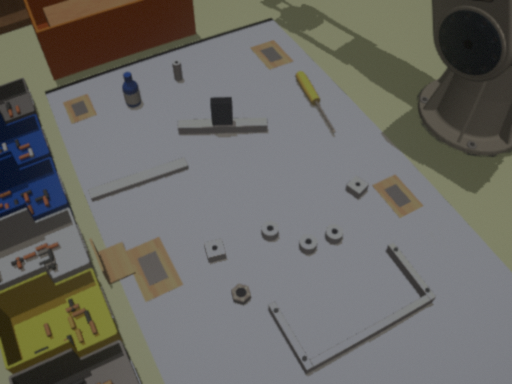

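The top view shows the bay on the left, with its fence ends near (175,150) and (167,267) and its mouth facing right. The spacers are near (234,185), (205,206) and (202,232). The straightedge is at about (345,250)–(390,168), with its grip near (376,207). Next I'll measure using depth height masks.

```bash
cat > h.py <<'E'
import cv2,numpy as np
from station import status,eyes,bot
def dist(cm): return np.array([cm["k1"],0,0,0,0])
def ray(px,z,cm):
    # k1 undistort by cv2, cast onto plane z
    u=cv2.undistortPoints(np.float64(px).reshape(-1,1,2),cm["K"],dist(cm))[:,0]
    E=cm["extrinsics"]; d=np.c_[u,np.ones(len(u))]@E[:3,:3].T
    return E[:3,3]+d*((z-E[2,3])/d[:,2])[:,None]
def cloud(d,cm):
    v,u=np.mgrid[:384,:512]
    n=cv2.undistortPoints(np.float64(np.c_[u.ravel(),v.ravel()]).reshape(-1,1,2),cm["K"],dist(cm))[:,0]
    P=np.c_[n,np.ones(len(n))]*d.reshape(-1,1); E=cm["extrinsics"]
    return (P@E[:3,:3].T+E[:3,3]).reshape(384,512,3)
E
python3 - <<'E'
from h import *
cm=eyes.camera_model("top"); d=np.load("pics/top0.npy"); W=cloud(d,cm)
b=W[100:330,260:330,2]; print("board z",np.median(b),b.std())
Z=W[...,2]-np.median(b)
for lo,hi in((.010,.032),(.07,.1)):
    m=((Z>lo)&(Z<hi)&(d>0)).astype(np.uint8); m[:65]=0;m[350:]=0
    n,l,s,c=cv2.connectedComponentsWithStats(m)
    for i in range(1,n):
        if s[i,4]>25:
            ys,xs=np.where(l==i); P=W[ys,xs]
            h=np.median(P[:,2]); r=cv2.minAreaRect(np.float32(ray(np.c_[xs,ys],h,cm)[:,:2]))
            print(s[i],"z %.3f"%h,"mean",P.mean(0).round(4),np.round(r[0],4),np.round(r[1],4),round(r[2],1))
im=cv2.imread("pics/top0.png"); cv2.imwrite("pics/crop.png",cv2.resize(im[110:310,80:290],None,fx=3.5,fy=2.9,interpolation=2))
E
```

```text
board z 0.0016078012029799305 0.05062562252195135
[336  69  16  89 842] z 0.013 mean [ 0.727  -0.1755  0.0133] [ 0.7305 -0.1758] [0.0251 0.1998] 85.6
[507  87   5  36  84] z 0.016 mean [ 0.7791 -0.5709  0.0164] [ 0.7696 -0.5675] [0.0107 0.086 ] 83.8
[232 126  19  19 247] z 0.021 mean [0.6691 0.0439 0.0204] [0.669  0.0439] [0.0325 0.0339] 77.2
[189 128  15  15 179] z 0.015 mean [0.6683 0.1395 0.0147] [0.6684 0.1394] [0.0304 0.03  ] 1.4
[435 137  15  18  89] z 0.023 mean [ 0.6575 -0.3835  0.0228] [ 0.6582 -0.3856] [0.0367 0.0251] 27.4
[ 106  144   69  127 1623] z 0.024 mean [0.5128 0.2737 0.0231] [0.5158 0.2461] [0.1251 0.2555] 89.0
[  0 153  12  27 131] z 0.013 mean [0.5928 0.5614 0.0156] [0.5945 0.5598] [0.0585 0.0272] 7.3
[342 166  51  86 918] z 0.023 mean [ 0.5199 -0.2192  0.0226] [ 0.5229 -0.2216] [0.027  0.1899] 63.9
[227 177  16  16 189] z 0.021 mean [0.5637 0.0545 0.0208] [0.5637 0.0545] [0.0315 0.0302] 28.3
[453 197   9  10  53] z 0.024 mean [ 0.5403 -0.4168  0.0235] [ 0.5403 -0.4169] [0.0205 0.0164] 13.1
[198 199  16  15 194] z 0.021 mean [0.5186 0.1115 0.0206] [0.5188 0.1116] [0.0286 0.0308] 1.6
[194 225  17  16 202] z 0.021 mean [0.4655 0.1165 0.0206] [0.4657 0.117 ] [0.0308 0.0316] 28.2
[224 273  20  21 279] z 0.021 mean [0.3662 0.0491 0.0206] [0.3663 0.0491] [0.0333 0.033 ] 18.0
[303 304  97  25 762] z 0.023 mean [ 0.3021 -0.218   0.0221] [ 0.3062 -0.1891] [0.2014 0.0271] 80.9
[453 134  13   9  88] z 0.085 mean [ 0.6625 -0.394   0.0832] [ 0.6619 -0.3924] [0.0158 0.0266] 19.5
[368 195  20  24 274] z 0.087 mean [ 0.5221 -0.2208  0.0854] [ 0.5216 -0.2203] [0.0234 0.0447] 65.7
```

The measured sizes and heights match the descriptions: discs about 31 mm and top 21, bar 190x27, grip 23x45 with its top at 87, and bay outer 254x125. The grip is at (0.522, -0.2205) with the bar at about -26°. The mouth middle is about (0.5147, 0.185) and the bay's +y is tilted 1°. I'm moving to hover above the grip.

Call:
servo_tool([
  [[44.6, -27.5, 7, 0, 0, 0], [44.6, -27.5, 7, 0, 0, 0], [44.6, -27.5, 7, 0, 0, 0], [44.6, -27.5, 7, 0, 0, 0], [44.6, -27.5, 7, 0, 0, 0], [44.6, -27.5, 7, 0, 0, 0], [44.6, -27.5, 7, 0, 0, 0], [44.6, -27.5, 7, 0, 0, 0], [44.6, -27.5, 7, 0, 0, 0], [44.6, -27.5, 7, 0, 0, 0]],
], hand=1)

```text
time_s: 1.35
eef_pos: [0.5229, -0.2196, 0.1442]
orientation: [-3.114, -0.415, 0.0]
wrist_force: [0.3, 0.6, 0.6]
width: 1.001
grip_force: 0.0
```

Call:
servo_tool([
  [[0, 0, 0, 0, 0, 0.1], [0, 0, 0, 0, 0, 0.18], [0, 0, 0, 0, 0, 0.18], [0, 0, 0, 0, 0, 0.18], [0, 0, 0, 0, 0, 0.076], [0, 0, 0, 0, 0, 0], [0, 0, 0, 0, 0, 0], [0, 0, 0, 0, 0, 0], [0, 0, 0, 0, 0, 0], [0, 0, 0, 0, 0, 0]],
])

```text
time_s: 2.6
eef_pos: [0.522, -0.2211, 0.1446]
orientation: [-3.062, 0.702, 0.0]
wrist_force: [-0.4, 0.4, 0.4]
width: 1.0
grip_force: 0.0
```

```bash
cat >> h.py <<'E'
from scipy.spatial.transform import Rotation as Ro
def pose():
    s=status.sense(); R=Ro.from_rotvec(s["orientation"]).as_matrix(); p=s["eef_pos"]
    print("t %.2f"%s["time_s"],"pos",p.round(4),"toolx deg %.1f"%np.degrees(np.arctan2(R[1,0],R[0,0])),"toolz",R[:,2].round(3),"F",s["wrist_force"].round(1),"w %.3f g %.1f"%(s["width"],s["grip_force"]))
    return p,R
def to(x,y,z):
    p,R=pose(); print("tool mm",(1000*R.T@(np.array([x,y,z])-p)).round(1))
E
python3 - <<'E'
from h import *
to(.522,-.2205,.043)
p,d=eyes.snapshot("top"); cv2.imwrite("pics/top1.png",cv2.resize(p[130:290,280:460,::-1],None,fx=3,fy=3))
E
```

```text
t 2.60 pos [ 0.522  -0.2211  0.1446] toolx deg -25.8 toolz [-0.  0. -1.] F [-0.4  0.4  0.4] w 1.000 g 0.0
tool mm [ -0.3  -0.5 101.6]
```

View pics/top1.png

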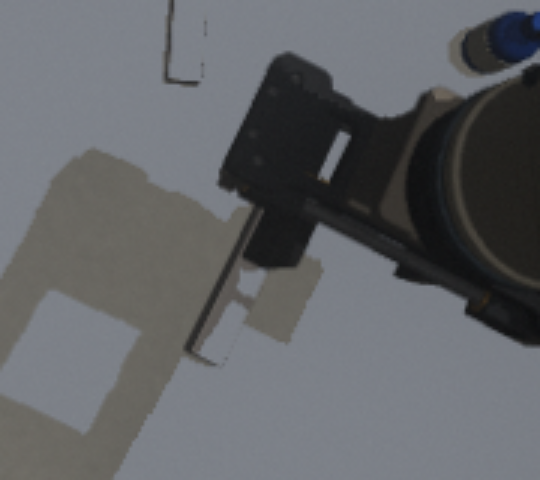

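The gripper hovers over the grip, and the fingers straddle the bar, whose left side runs from (190,350) to (262,210) in the crop and is parallel to the gripper. I'll descend and close.

Call:
servo_tool([
  [[0, 0, 15, 0, 0, 0], [0, 0, 15, 0, 0, 0], [0, 0, 15, 0, 0, 0], [0, 0, 15, 0, 0, 0], [0, 0, 15, 0, 0, 0], [0, 0, 15, 0, 0, 0], [0, 0, 10, 0, 0, 0], [0, 0, 1, 0, 0, 0], [0, 0, 0, 0, 0, 0], [0, 0, 0, 0, 0, 0]],
])

```text
time_s: 3.9
eef_pos: [0.5225, -0.2212, 0.0441]
orientation: [3.062, -0.703, 0.002]
wrist_force: [0.4, -0.3, -0.6]
width: 1.0
grip_force: 0.0
```

Call:
servo_tool([
  [[0, 0, 0, 0, 0, 0], [0, 0, 0, 0, 0, 0], [0, 0, 0, 0, 0, 0], [0, 0, 0, 0, 0, 0], [0, 0, 0, 0, 0, 0], [0, 0, 0, 0, 0, 0], [0, 0, 0, 0, 0, 0], [0, 0, 0, 0, 0, 0], [0, 0, 0, 0, 0, 0], [0, 0, 0, 0, 0, 0]],
], hand=0, newtons=35)

```text
time_s: 5.15
eef_pos: [0.5219, -0.221, 0.0435]
orientation: [-3.062, 0.703, 0.0]
wrist_force: [1.1, 0.0, -1.9]
width: 0.215
grip_force: 35.0
```

Gripped at 19.8 mm, which matches the 20 mm block. Next I'll lift 12 mm and turn to about -1°.

Call:
servo_tool([
  [[0, 0, -4, 0, 0, 0], [0, 0, -8, 0, 0, 0], [0, 0, 0, 0, 0, -0.05], [0, 0, 0, 0, 0, -0.1], [0, 0, 0, 0, 0, -0.1], [0, 0, 0, 0, 0, -0.1], [0, 0, 0, 0, 0, -0.083], [0, 0, 0, 0, 0, 0], [0, 0, 0, 0, 0, 0], [0, 0, 0, 0, 0, 0]],
])

```text
time_s: 6.4
eef_pos: [0.5221, -0.2211, 0.0557]
orientation: [3.141, -0.03, 0.0]
wrist_force: [-0.3, -0.3, -3.1]
width: 0.215
grip_force: 35.0
```

Run:
```python
from h import *
to(.5117,.008,.044)
p,d=eyes.snapshot("scene"); cv2.imwrite("pics/s2.png",p[...,::-1])
# bay axis check from depth: fit back fence + side fences
cm=eyes.camera_model("top"); W=cloud(np.load("pics/top0.npy"),cm).reshape(-1,3)
F=W[(W[:,2]>.018)&(W[:,2]<.03)&(W[:,1]>.16)&(W[:,1]<.33)&(W[:,0]>.36)&(W[:,0]<.67)]
b=F[(F[:,1]>.285)&(abs(F[:,0]-.515)<.1)]; print("back slope",np.polyfit(b[:,0],b[:,1],1))
for s in(F[F[:,0]>.6],F[F[:,0]<.43]):
    s=s[s[:,1]<.285]; print("side slope",np.polyfit(s[:,1],s[:,0],1),s[:,:2].mean(0),s[:,1].min())
```

```text
t 6.40 pos [ 0.5221 -0.2211  0.0557] toolx deg -1.1 toolz [ 0. -0. -1.] F [-0.3 -0.3 -3.1] w 0.215 g 35.0
tool mm [ -14.8 -228.8   11.7]
back slope [-0.01923849  0.31097084]
side slope [0.01820742 0.63206952] [0.63632507 0.23372585] 0.18483472490417044
side slope [0.03235841 0.38749092] [0.3951267  0.23597525] 0.1881143619685853
```

View pics/s2.png

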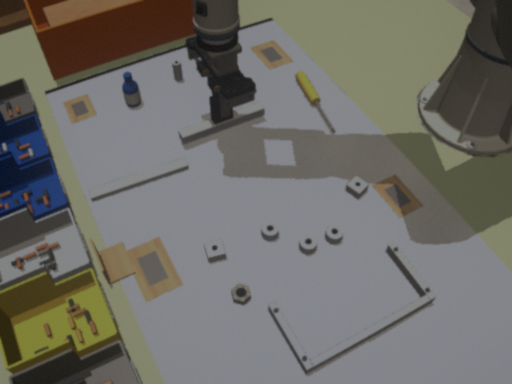

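The bar hangs level in the gripper, from (180,132) to (265,112), parallel to the back fence. I'll carry it over behind the spacers.

Call:
servo_tool([
  [[-1, -12, 0, 0, 0, 0], [-1.8, -28, 0, 0, 0, 0], [-2, -30, 0, 0, 0, 0], [-2, -30, 0, 0, 0, 0], [-2, -30, 0, 0, 0, 0], [-2, -30, 0, 0, 0, 0], [-2, -30, 0, 0, 0, 0], [-1.5, -25, 0, 0, 0, 0], [-0.5, -13.8, 0, 0, 0, 0], [0, 0, 0, 0, 0, 0]],
])

```text
time_s: 7.7
eef_pos: [0.5113, 0.0087, 0.0556]
orientation: [3.141, -0.026, 0.0]
wrist_force: [0.2, -0.1, -3.0]
width: 0.215
grip_force: 35.0
```

Call:
servo_tool([
  [[0, 0, 0, 0, 0, 0], [0, 0, 3, 0, 0, 0], [0, 0, 3, 0, 0, 0], [0, 0, 3, 0, 0, 0], [0, 0, 2, 0, 0, 0], [0, 0, 0.5, 0, 0, 0], [0, 0, 0, 0, 0, 0], [0, 0, 0, 0, 0, 0], [0, 0, 0, 0, 0, 0], [0, 0, 0, 0, 0, 0]],
])

```text
time_s: 8.95
eef_pos: [0.5115, 0.008, 0.0441]
orientation: [-3.141, 0.028, -0.0]
wrist_force: [0.3, 0.4, -2.9]
width: 0.22
grip_force: 35.0
```

Run:
```python
from h import *
pose()
p,d=eyes.snapshot("scene"); cv2.imwrite("pics/s3.png",p[...,::-1])
```

```text
t 8.95 pos [0.5115 0.008  0.0441] toolx deg -1.0 toolz [ 0.  0. -1.] F [ 0.3  0.4 -2.9] w 0.220 g 35.0
```

View pics/s3.png

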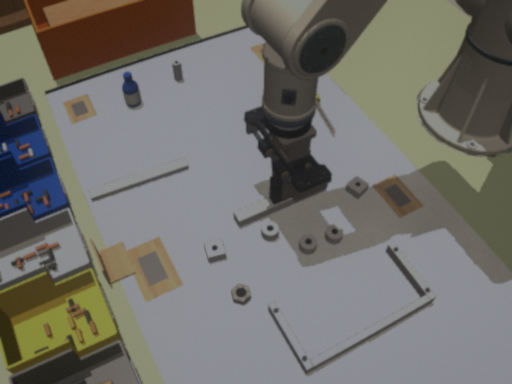

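The bar is behind all three spacers, just above the board, with the spacers at (270,230), (308,242) and (334,234). I'm starting the push along bay +y (tool -y).

Call:
servo_tool([
  [[0, -3, 0, 0, 0, 0], [0, -6, 0, 0, 0, 0], [0, -7, 0, 0, 0, 0], [0, -7, 0, 0, 0, 0], [0, -7, 0, 0, 0, 0], [0, -7, 0, 0, 0, 0], [0, -7, 0, 0, 0, 0], [0, -7, 0, 0, 0, 0], [0, -7, 0, 0, 0, 0], [0, -7, 0, 0, 0, 0]],
])

```text
time_s: 10.25
eef_pos: [0.5126, 0.0734, 0.0441]
orientation: [-3.141, 0.029, -0.0]
wrist_force: [-0.6, -0.2, -3.9]
width: 0.212
grip_force: 35.0
```

Call:
servo_tool([
  [[0, -6, 0, 0, 0, 0], [0, -6, 0, 0, 0, 0], [0, -6, 0, 0, 0, 0], [0, -6, 0, 0, 0, 0], [0, -6, 0, 0, 0, 0], [0, -6, 0, 0, 0, 0], [0, -4, 0, 0, 0, 0], [0, -2, 0, 0, 0, 0], [0, 0, 0, 0, 0, 0], [0, 0, 0, 0, 0, 0]],
])

```text
time_s: 11.5
eef_pos: [0.5133, 0.1149, 0.0441]
orientation: [-3.141, 0.029, -0.0]
wrist_force: [-0.7, -0.1, -2.4]
width: 0.217
grip_force: 35.0
```

Run:
```python
from h import *
to(.5151,.209,.044)
p,d=eyes.snapshot("scene"); cv2.imwrite("pics/s4.png",p[...,::-1])
```

```text
t 11.50 pos [0.5133 0.1149 0.0441] toolx deg -1.1 toolz [ 0.  0. -1.] F [-0.7 -0.1 -2.4] w 0.217 g 35.0
tool mm [  0.  -94.1   0.1]
```

View pics/s4.png

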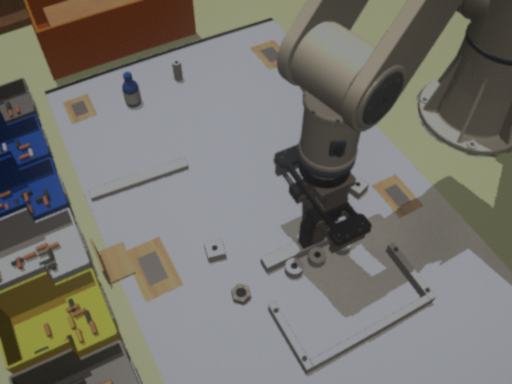

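Two spacers lie on the bar edge at (293,267) and (316,255). The third is probably hidden by the gripper near (345,238), so I'll check that with numbers from both views.

Run:
```python
from h import *
for n in("top","scene"):
    cm=eyes.camera_model(n); p,d=eyes.snapshot(n); W=cloud(d,cm)
    m=((W[...,2]>.012)&(W[...,2]<.03)&(d>0)&(W[...,0]>.38)&(W[...,0]<.65)&(W[...,1]>.08)&(W[...,1]<.3)).astype(np.uint8)
    k,l,s,c=cv2.connectedComponentsWithStats(m)
    for i in range(1,k):
        if s[i,4]>20: q=W[l==i]; print(n,s[i],q.mean(0).round(4),q.min(0).round(3),q.max(0).round(3))
    P,_=cv2.projectPoints(np.float64([[.4657,.143,.02]]),cv2.Rodrigues(cm["extrinsics"][:3,:3].T)[0],-cm["extrinsics"][:3,:3].T@cm["extrinsics"][:3,3],cm["K"],dist(cm)); print(P.ravel())
    if n=="top": cv2.imwrite("pics/t5.png",cv2.resize(p[120:290,90:260,::-1],None,fx=3,fy=3))
```

```text
top [110 248  56  23 392] [0.3966 0.248  0.0237] [0.387 0.188 0.012] [0.427 0.3   0.028]
[189.08938097 231.70681871]
scene [ 261  237   68   40 1277] [0.556  0.1281 0.0209] [0.484 0.101 0.012] [0.61  0.159 0.03 ]
scene [387 243  45  53 578] [0.3965 0.2457 0.0221] [0.387 0.189 0.012] [0.404 0.3   0.028]
scene [337 245  14   8  55] [0.4699 0.1562 0.0178] [0.457 0.151 0.012] [0.481 0.16  0.022]
scene [269 302 137  66 897] [0.6146 0.2597 0.0233] [0.447 0.184 0.012] [0.644 0.3   0.028]
[342.24372475 241.71980738]
```

View pics/t5.png

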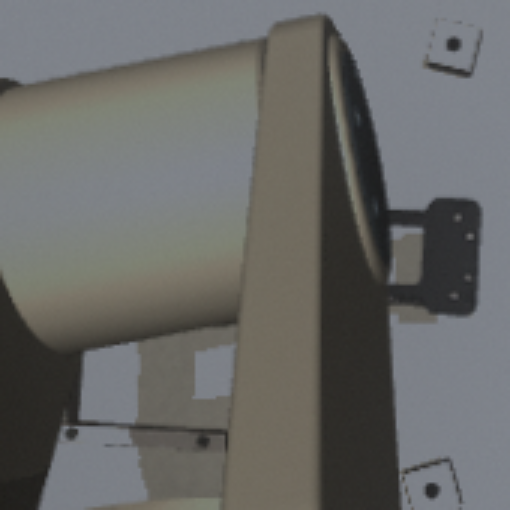

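The top view is blocked by the arm. The scene depth shows a sliver of the third spacer at (0.470, 0.156), on the bar as expected. I'll keep pushing for the remaining 94 mm.

Call:
servo_tool([
  [[0, -3, 0, 0, 0, 0], [0, -6, 0, 0, 0, 0], [0, -6, 0, 0, 0, 0], [0, -6, 0, 0, 0, 0], [0, -6, 0, 0, 0, 0], [0, -6, 0, 0, 0, 0], [0, -6, 0, 0, 0, 0], [0, -6, 0, 0, 0, 0], [0, -6, 0, 0, 0, 0], [0, -6, 0, 0, 0, 0]],
])

```text
time_s: 12.9
eef_pos: [0.5144, 0.1723, 0.0441]
orientation: [-3.141, 0.029, 0.0]
wrist_force: [-0.3, -1.0, -3.2]
width: 0.215
grip_force: 35.0
```

Call:
servo_tool([
  [[0, -6, 0, 0, 0, 0], [0, -6, 0, 0, 0, 0], [0, -6, 0, 0, 0, 0], [0, -6, 0, 0, 0, 0], [0, -6, 0, 0, 0, 0], [0, -4, 0, 0, 0, 0], [0, -2, 0, 0, 0, 0], [0, -1, 0, 0, 0, 0], [0, 0, 0, 0, 0, 0], [0, 0, 0, 0, 0, 0]],
])

```text
time_s: 14.15
eef_pos: [0.5152, 0.2089, 0.0441]
orientation: [-3.141, 0.029, -0.0]
wrist_force: [-0.4, 0.5, -3.7]
width: 0.214
grip_force: 35.0
```

Run:
```python
from h import *
pose()
n="scene"
cm=eyes.camera_model(n); p,d=eyes.snapshot(n); W=cloud(d,cm)
cv2.imwrite("pics/s6.png",p[...,::-1])
m=((W[...,2]>.012)&(W[...,2]<.03)&(d>0)&(W[...,0]>.38)&(W[...,0]<.65)&(W[...,1]>.08)&(W[...,1]<.32)).astype(np.uint8)
k,l,s,c=cv2.connectedComponentsWithStats(m)
for i in range(1,k):
    if s[i,4]>20: q=W[l==i]; print(n,s[i],q.mean(0).round(4),q.min(0).round(3),q.max(0).round(3))
```

```text
t 14.15 pos [0.5152 0.2089 0.0441] toolx deg -1.1 toolz [ 0.  0. -1.] F [-0.4  0.5 -3.7] w 0.214 g 35.0
scene [ 269  243  167  129 2463] [0.525  0.2758 0.0228] [0.387 0.184 0.012] [0.644 0.311 0.029]
scene [370 263  14  11  84] [0.4452 0.2162 0.0227] [0.433 0.209 0.018] [0.459 0.222 0.026]
scene [361 273   6   9  21] [0.4744 0.2192 0.0215] [0.471 0.213 0.015] [0.477 0.227 0.026]
scene [ 288  281   71   41 1406] [0.5594 0.2217 0.0209] [0.486 0.194 0.012] [0.612 0.253 0.03 ]
```

View pics/s6.png

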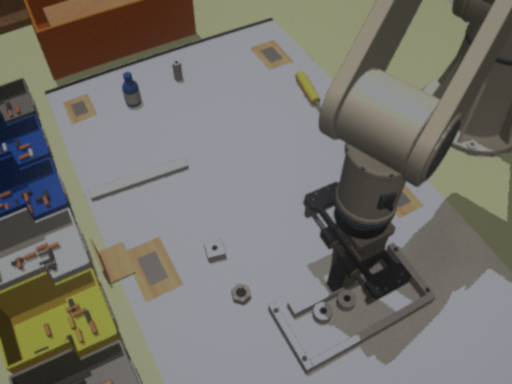

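The bar is about 36 mm inside the mouth, with spacers visible at (323,312) and (346,299). I'll set the bar down, release it and retreat upward.

Call:
servo_tool([
  [[0, 0, 0.4, 0, 0, 0], [0, 0, 0.2, 0, 0, 0], [0, 0, 0, 0, 0, 0], [0, 0, 0, 0, 0, 0], [0, 0, 0, 0, 0, 0], [0, 0, 0, 0, 0, 0], [0, 0, 0, 0, 0, 0], [0, 0, 0, 0, 0, 0], [0, 0, 0, 0, 0, 0], [0, 0, 0, 0, 0, 0]],
])

```text
time_s: 15.45
eef_pos: [0.5151, 0.2089, 0.0435]
orientation: [-3.141, 0.029, -0.0]
wrist_force: [-0.2, -0.5, -3.4]
width: 0.214
grip_force: 35.0
```

Call:
servo_tool([
  [[0, 0, 0, 0, 0, 0], [0, 0, 0, 0, 0, 0], [0, 0, 0, 0, 0, 0], [0, 0, 0, 0, 0, 0], [0, 0, 0, 0, 0, 0], [0, 0, 0, 0, 0, 0], [0, 0, 0, 0, 0, 0], [0, 0, 0, 0, 0, 0], [0, 0, 0, 0, 0, 0], [0, 0, 0, 0, 0, 0]],
], hand=0.7)

```text
time_s: 16.7
eef_pos: [0.5151, 0.2089, 0.0435]
orientation: [3.141, -0.029, 0.0]
wrist_force: [-0.3, -0.2, 0.9]
width: 0.701
grip_force: 0.0
```

Call:
servo_tool([
  [[0, 0, -4, 0, 0, 0], [0, 0, -10, 0, 0, 0], [0, 0, -15, 0, 0, 0], [0, 0, -20, 0, 0, 0], [0, 0, -20, 0, 0, 0], [0, 0, -20, 0, 0, 0], [0, 0, -20, 0, 0, 0], [0, 0, -15, 0, 0, 0], [0, 0, -5, 0, 0, 0], [0, 0, 0, 0, 0, 0]],
])

```text
time_s: 17.95
eef_pos: [0.5151, 0.2089, 0.1727]
orientation: [-3.141, 0.029, -0.0]
wrist_force: [0.2, 0.2, -0.5]
width: 0.698
grip_force: 0.0
```

Call:
servo_tool([
  [[0, 15, 0, 0, 0, 0], [0, 35, 0, 0, 0, 0], [0, 40, 0, 0, 0, 0], [0, 40, 0, 0, 0, 0], [0, 40, 0, 0, 0, 0], [0, 40, 0, 0, 0, 0], [0, 40, 0, 0, 0, 0], [0, 35, 0, 0, 0, 0], [0, 15, 0, 0, 0, 0], [0, 0, 0, 0, 0, 0]],
])

```text
time_s: 19.2
eef_pos: [0.5091, -0.0917, 0.1721]
orientation: [-3.141, 0.032, 0.001]
wrist_force: [0.1, -0.6, -0.0]
width: 0.701
grip_force: 0.0
```

Run:
```python
from h import *
pose()
n="top"
cm=eyes.camera_model(n); p,d=eyes.snapshot(n); W=cloud(d,cm)
cv2.imwrite("pics/t7.png",cv2.resize(p[120:290,90:260,::-1],None,fx=3,fy=3))
m=((W[...,2]>.012)&(d>0)&(W[...,0]>.41)&(W[...,0]<.625)&(W[...,1]>.15)&(W[...,1]<.285)).astype(np.uint8)
k,l,s,c=cv2.connectedComponentsWithStats(m)
for i in range(1,k):
    if s[i,4]>20: q=W[l==i]; print(n,s[i],q.mean(0).round(4),q.min(0).round(3),q.max(0).round(3))
```

```text
t 19.20 pos [ 0.5091 -0.0917  0.1721] toolx deg -1.2 toolz [-0.001  0.    -1.   ] F [ 0.1 -0.6 -0. ] w 0.701 g 0.0
top [ 137  160   32   93 1841] [0.5148 0.2134 0.034 ] [0.422 0.195 0.012] [0.612 0.252 0.091]
```

View pics/t7.png

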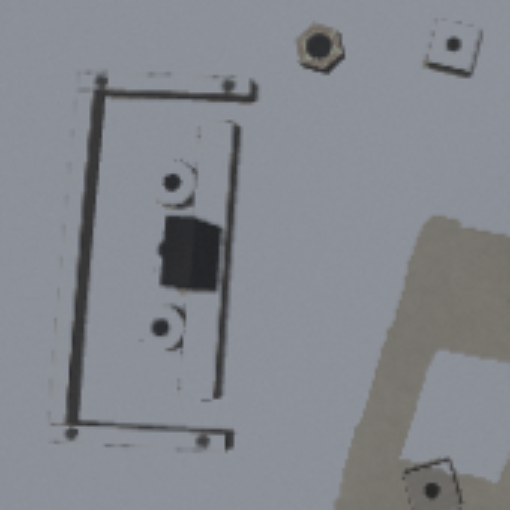

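All three spacers lie against the bar inside the bay: (172,183), (160,328), and the middle one partly hidden by the grip at about (162,250). The straightedge stands upright inside the mouth. Handing in.

```bash
python3 -c "
from station import bot
print(bot.close_job())"
```

```text
the job is handed in; nothing more can be done
None
```

The job is handed in at about 19 s: all three spacers lie completely inside the bay, pushed by the straightedge alone, and it stands upright and released just inside the mouth.

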